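# Load a culture dish on edge into the viewing stage and wind it to its mark

## Task

Take the large culture dish from its leaning stand and stand it upright on edge, fully home in the slot of the rotary viewing stage, lowering it in rather than dropping it. Then wind the crank, which takes a turn or more, until the stage's pointer stands at the long mark, so that the dish squarely faces the light panel. Let go, and leave the small dish, the bottle and the jar where they stand.

Things in the scene. Friction and masses are not known exactly. Their poses are not given: they have to be found in the camera images.
- dish: Large closed culture dish, red-brown agar: a disc 90 mm across, 15 mm thick, about 60 g. Origin at its centre; x axis = disc axis; symmetrical, either face may look either way. It starts leaning on stand_a, 25 deg off vertical, z axis up along its plane, x outward and up from the plate. Its upper half is free on both faces: pinch it across the 15 mm with the fingers pointing down along its plane.
- small_dish: A like dish but 60 mm across and 15 mm thick, leaning in stand_b in the same way; origin at its centre, axes as for the large dish. To be left alone. Its top is about 80 mm above the bench.
- fixture: Viewing stage's fixed white base, 190 (x) x 290 (y) x 25 mm; origin on the bench under the rotary stage's axis. Spans y -190 to +100 mm. Gearbox 80 x 80 mm at y = -135, 90 mm high, carries the crank. Upright light panel at y = +85, 130 mm long in x, 12 thick, top at 140 mm. Black marks 71 to 93 mm from the axis: the long one along +x (target), short ones at +30, -30, -60, -90 deg.
- slot_seat (a point): Where the large dish's centre is when fully home: on the stage axis, 98 mm above the bench (dish bottom at 53, top at 143). Turns with the stage: x along slot and pointer, y across the slot (the seated dish's axis), z up. Slot 18.5 mm wide between two walls 56 mm long with flared lips, which end 89 mm above the bench. The dish rests on two cross pins 56 mm apart, which centre it.
- stage (a joint): Angle of the rotary stage, rad, positive anticlockwise from above: the white pointer's angle from the long mark. At 0 the pointer is at the long mark and the slot is parallel to the light panel. It starts at -0.7 to -0.35 (clockwise of the mark) and moves only through the crank.
- crank (a joint): Angle of the crank, rad, positive anticlockwise from above. 24 rad of crank turn the stage by 1 rad the same way, so winding anticlockwise brings the pointer to the mark (1.3 to 2.7 turns; 0 of the crank is 0 of the stage). It does not run back. Friction some 1 to 2 N at the knob.
- crank_axis (a point): Point on the crank's vertical axis, 127 mm above the bench, level with the knob's grip point. The crank is a steel disc 76 mm in diameter, its top at 104 mm.
- spinner_grip (a point): Grip point of the crank's spinner knob: black upright cylinder 16 mm in diameter, from 105 to 141 mm above the bench, turning freely on its own axis, 28 mm from the crank's axis. The point lies on its axis, 127 mm up. Grip it from above and carry it round the crank's axis without turning the hand.
- bottle: Amber bottle with a white cap, 52 mm in diameter, 170 mm tall, standing behind the light panel, in the way between stands and stage; origin under its centre. To be left alone.
- jar: Glass jar 60 mm in diameter, 85 mm tall, beyond the gearbox; origin under its centre. To be left alone.
- stand_a: Stand of the large dish: aluminium base 80 x 90 mm, 8 mm thick, fixed to the bench, with a plate leaning 25 deg back to its -x and two pins in front. Origin on the bench under it; the dish's centre starts 10 mm behind (-x) and 66 mm above it. The plate ends 6 mm below the dish's centre, measured along the plane. The two stands may swap places.
- stand_b: The like stand of the small dish, fixed to the bench; origin and axes as for the first. Its highest part is about 57 mm above the bench.
Things that resemble listed ones, but are neither listed nor needed, are in the scene too. Leave any black or grey look-alike of the dish alone.

How it is judged:
On the way, in this order (a step that is already met when the one before it is completed fails the run):
1. the large dish stands on edge fully home in the slot, let go (distance between dish and slot_seat below 0.007 m and angle between the x axis of dish and the y axis of slot_seat, either way round below 0.13 rad and contact force between dish and the fingers below 0.05 N), for 0.2 s.
2. the crank has been wound until the pointer stands at the long mark (value of joint stage between -0.045 and 0.045 rad), for 0.2 s.
At the end, for the whole second after the job is handed in: The large dish's centre is within 7 mm of its seat and its axis within 0.13 rad of square across the slot (so upright), the pointer is within 0.045 rad of the long mark, and all is at rest and let go (all of step 1 and all of step 2 and linear speed of dish below 0.02 m/s and velocity of joint stage between -0.02 and 0.02 rad/s); the robot touches nothing.
It fails at once if the large dish is let go of more than about 15 mm above its seat (contact force between dish and the fingers below 0.01 N and height (world z) of dish above 0.113 m).
It fails at once if the small dish is shifted by more than 20 mm or knocked over (distance of small_dish from where it was at the start of the episode above 0.02 m).
It fails at once if the bottle is shifted by more than 20 mm or knocked over (distance of bottle from where it was at the start of the episode above 0.02 m or angle between bottle's own z axis and vertical above 0.3 rad).
It fails at once if the jar is shifted by more than 20 mm or knocked over (distance of jar from where it was at the start of the episode above 0.02 m or angle between jar's own z axis and vertical above 0.3 rad).
It also fails if it takes over 67 s, if anything falls off the work surface, if the arm or the gripper's body presses on something with over 40 N, if the wrist force passes 120 N, or if a joint passes its speed limit or range.

## Robot

A 7-joint arm with a two-finger parallel gripper is mounted at the origin on the work surface. World frame = base frame: x ahead of the robot, y to its left, z up, the work surface at z = 0. Lengths are in m, angles in rad, forces in N, time in s.
With the tool pointing down it reaches from about 0.425 to 0.875 m from the base axis. Payload 8.4 kg.
Tool frame: the origin (TCP) lies between the finger pads; the fingertips stand 8 mm ahead of it and the grasp point (between the pads) lies 11 mm behind it; z points along the fingers, y is the line along which they close (so a half turn about z gives the same grasp; the last joint's range is limited). The gripper opens to 85 mm and grips with 20 to 120 N. Pads are 22 mm wide; open, the fingers measure 114 mm over their backs; the gripper's body (76 mm by 85 mm) begins 54 mm behind the grasp point. The pads swing forward as they close: fully open they stand 13 mm farther back than shut.
Start: joints at [1.009, 0.333, 0.04, 1.465, -0.013, 1.343, -0.059], TCP at [0.29, -0.582, 0.216] pointing down, gripper open.
Joint ranges: [-2.58, 2.58], [-0.38, 2.09], [-1.3, 1.39], [0.25, 2.4], [-1.5, 4.64], [0.08, 2.09], [-2.65, 2.65]. Speed limits (rad/s): [2.22, 2.22, 2.79, 2.79, 3.14, 3.14, 3.14].

## Interface

Orientations are given as a 3x3 rotation matrix whose columns are the frame's x, y, z axes.
In Python, from rig import sensors, vision, arm gives the robot as it stands.
- The arm moves only by the tool move_arm, never from a script. Its argument "commands" is a list of rows, each an object with "delta_pos": the shift along the tool's x, y, z each as a share of 0.4 m, from -1 to 1, a list of three; "turn": the turn about the tool's z as a share of pi/4 rad, from -1 to 1; "hand": the closure, from -1 (fully open) to 1 (shut). A call has 1 to 5 rows; each row is the pose to reach, as a shift and turn from the pose commanded when the call began, along the tool's axes at that moment; what a row does not reach only later rows make up. A row lasts 1/8 s, in which the tool goes at most 62.5 mm and 10.7 degrees, less where a joint would pass 70% of its speed; a pose out of reach is approached as far as the arm can. A call with a number of a shift or a turn outside -1 to 1 is refused whole. A call with a gripper value outside its range is refused whole. The fingers move at their own pace and stop on an object; the grip force is fixed at half the most. Time passes only in rows, so rows that repeat a pose let the fingers close. It gives the time, the measured TCP pose, the force, the opening and the grip force at its end, in the units of the state.
- sensors.observe(): the state, without advancing time (a new reading comes with each control period).
- vision.camera(name): name is "scene" or "top"; returns (picture, depth): 384x512x3 uint8, blue, green, red; 384x512 float32, m along the optical axis (not along the pixel's ray), 0 where there is no reading.
- vision.camera_params(name): a dict with "K" (3x3 intrinsics, pixels), "k1" (the pictures are not rectified: a ray, as slopes to the right and down, at radius r is drawn at 1 + k1 r^2 times it, then the intrinsics apply), "world_from_camera" (4x4, takes a point from camera to world coordinates). Camera axes: x right, y down, z forward; pixel columns grow to the right and rows downward; lengths in m; the calibration is good to about 2 mm. A picture is of the moment at which its call begins. camera_params takes no time and is no camera call.
- arm.job_done(): hands the job in; it is judged then, once.
The state is a dict: "time_s": time; "q": joint angles; "qd": joint speeds; "joint_efforts": joint torques, N m; "tool_pos": TCP position; "eef_rot": TCP orientation; "force": force on the tool from outside, world axes, zero at the start; "ft_torque": the same for the moment, N m; "width": finger opening in m; "finger_force": force on a finger pad.
Only numpy, scipy, OpenCV 4.12 (cv2) and the standard library are available. Lean on these libraries where they do the work, as an engineer would, in place of code of your own. Each camera call takes 0.05 s, during which the arm holds its last target. There are 200 camera calls.

## Working session

There is one attempt and no reset: what is moved stays moved. The work goes in short steps, Python scripts to look and compute and a tool call to move; the robot and the scene stay as the last step left them, time stands still between calls to the robot, and variables do not carry over. Pictures are saved under pics/ and viewed, at most 10 in all, crops included, and the job is handed in when it is done.

Besides the shell and the picture viewer there is one more tool, called after "Call:" as a command line: name --argument value ..., lists and objects as JSON in quotes. move_arm: Moves the arm, as the interface text tells. Its arguments: {"type":"object","properties":{"commands":{"type":"array"}},"required":["commands"]}

```bash
ls; mkdir -p pics; python3 - <<'E'
from rig import sensors, vision, arm
import cv2,numpy as np
for n in("scene","top"):
    p,d=vision.camera(n); cv2.imwrite(f"pics/{n}0.png",p); np.save(f"{n}0.npy",d)
    c=vision.camera_params(n); print(n,np.round(c["K"],1).tolist(),c["k1"],np.round(c["world_from_camera"],3).tolist())
s=sensors.observe(); print(s)
E
```

```text
pics
scene [[416.5, 0.0, 259.6], [0.0, 416.5, 184.4], [0.0, 0.0, 1.0]] -0.08274589622934604 [[-0.548, 0.532, -0.645, 1.272], [0.836, 0.36, -0.414, 0.473], [0.013, -0.766, -0.642, 0.803], [0.0, 0.0, 0.0, 1.0]]
top [[361.8, 0.0, 253.9], [0.0, 361.8, 194.2], [0.0, 0.0, 1.0]] 0.021965930901536996 [[-0.009, -0.977, 0.214, 0.379], [-1.0, 0.009, 0.001, -0.014], [-0.003, -0.214, -0.977, 0.951], [0.0, 0.0, 0.0, 1.0]]
{'time_s': 0.1, 'q': array([ 1.00876578,  0.33384221,  0.03989851,  1.46619704, -0.01342165,
        1.34330718, -0.05847247]), 'qd': array([ 2.04551215e-03,  6.57859605e-05,  1.27787964e-03, -2.14055288e-03,
       -7.32592542e-04,  3.62530104e-04, -6.18135864e-05]), 'joint_efforts': array([ 5.96474390e-03, -6.60013676e+01,  1.37161911e+00, -4.06466246e+01,
        1.71759079e-02,  9.03957349e-03, -3.52600594e-06]), 'tool_pos': array([ 0.28998371, -0.5812326 ,  0.21530235]), 'eef_rot': array([[ 8.94799841e-01,  4.46466904e-01, -7.40186870e-04],
       [ 4.46467510e-01, -8.94798915e-01,  1.29021598e-03],
       [-8.62796716e-05, -1.48495445e-03, -9.99998894e-01]]), 'force': array([-0.32235226,  0.17029932,  0.0086944 ]), 'ft_torque': array([ 0.00464056, -0.03433217, -0.0042228 ]), 'finger_force': 0.0, 'width': 0.08508856783118808}
```

View pics/scene0.png

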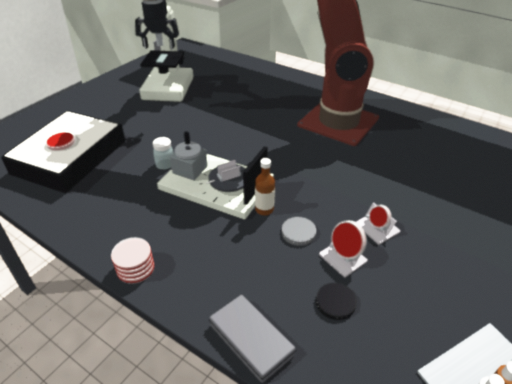

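View pics/top0.png

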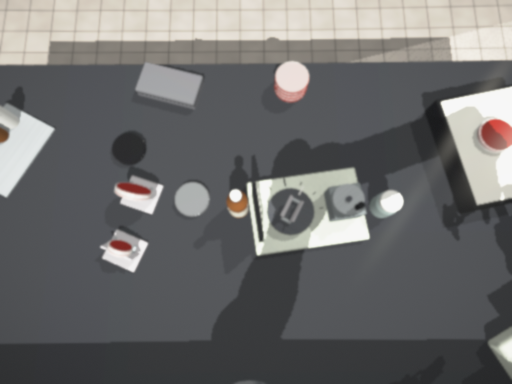

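Candidates for the large dish: the red disc on a stand at scene (348,240) / top (133,189). Rejected: the small dish at scene (379,217) / top (121,245), the grey disc at scene (299,231), the black disc at scene (337,300), the stack at scene (133,260), and the red disc on the box at scene (60,141). I choose (348,240), as it leans on a stand and is larger. Next I crop it and measure.

```bash
cat > h.py <<'E'
import numpy as np,cv2
from rig import vision,sensors
def P(n):
    c=vision.camera_params(n);K=np.array(c["K"],float);return K,c["k1"],np.array(c["world_from_camera"],float)
def cloud(n,d):
    "384x512x3 world points (nan where no depth)"
    K,k1,T=P(n);v,u=np.mgrid[:384,:512]
    a=(u-K[0,2])/K[0,0];b=(v-K[1,2])/K[1,1];x,y=a.copy(),b.copy()
    for _ in range(20):
        s=1+k1*(x*x+y*y);x,y=a/s,b/s
    d=np.where(d>0,d,np.nan)
    return np.stack([x*d,y*d,d],-1)@T[:3,:3].T+T[:3,3]
def proj(n,p):
    K,k1,T=P(n);q=(np.atleast_2d(p)-T[:3,3])@T[:3,:3];x=q[:,0]/q[:,2];y=q[:,1]/q[:,2];s=1+k1*(x*x+y*y)
    return np.stack([K[0,0]*x*s+K[0,2],K[1,1]*y*s+K[1,2]],1)
def snap(n,tag):
    p,d=vision.camera(n);cv2.imwrite(f"pics/{n}{tag}.png",p);np.save(f"{n}{tag}.npy",d);return p,d
E
python3 - <<'E'
from h import *
from scipy.spatial import cKDTree
for n,boxes in(("scene",[(320,215,372,265),(362,200,395,232)]),("top",[(108,172,160,205),(100,232,140,258)])):
    im=cv2.imread(f"pics/{n}0.png").astype(int);C=cloud(n,np.load(n+"0.npy"))
    print(n,"bench z",np.round(np.nanmedian(C[270:300,200:230,2] if n=="top" else C[300:320,160:190,2]),4))
    for x0,y0,x1,y1 in boxes:
        s=im[y0:y1,x0:x1];c=C[y0:y1,x0:x1];m=(s[...,2]>90)&(s[...,2]>2*s[...,1]);m&=np.isfinite(c[...,2])
        q=c[m];mu=np.median(q,0);q=q[np.linalg.norm(q-mu,axis=1)<.06];mu=q.mean(0);U,S,V=np.linalg.svd(q-mu,full_matrices=False)
        print(len(q),mu.round(4),"normal",V[2].round(3),"ext",np.ptp(q@V.T,0).round(3), "z",q[:,2].min().round(3),q[:,2].max().round(3),"rms",(S[2]/len(q)**.5).round(4))
A=cv2.resize(cv2.imread("pics/scene0.png")[195:280,310:410],None,fx=4,fy=4,interpolation=2)
B=cv2.resize(cv2.imread("pics/scene0.png")[125:220,150:280],None,fx=4,fy=4,interpolation=2)
D=cv2.resize(cv2.imread("pics/top0.png")[160:260,240:375],None,fx=4,fy=4,interpolation=2)
E=cv2.resize(cv2.imread("pics/top0.png")[160:275,90:170],None,fx=3,fy=3,interpolation=2)
W=np.zeros((800,1000,3),np.uint8)
for i,(a,x,y) in enumerate([(A,0,0),(B,420,0),(D,420,390),(E,0,390)]):W[y:y+a.shape[0],x:x+a.shape[1]]=a[:800-y,:1000-x]
cv2.imwrite("pics/crop1.png",cv2.resize(W,(750,600),interpolation=cv2.INTER_AREA))
# fixture: base-top points in top view
C=cloud("top",np.load("top0.npy"));im=cv2.imread("pics/top0.png")
R=C[160:260,240:375];m=np.abs(R[...,2]-.025)<.006;m&=im[160:260,240:375].min(-1)>110
q=R[m];r=cv2.minAreaRect(q[:,:2].astype(np.float32));print("base",m.sum(),r,np.median(q[:,2]))
for lo,hi in((.08,.1),(.1,.115),(.125,.15)):
    m=(R[...,2]>lo)&(R[...,2]<hi);v,u=np.nonzero(m)
    for y,x in list(zip(v,u))[::max(1,len(v)//14)]:print(lo,x+240,y+160,R[y,x].round(3))
E
```

```text
scene bench z -0.0002
740 [0.5895 0.2852 0.0693] normal [ 0.855 -0.302  0.421] ext [0.082 0.079 0.008] z 0.033 0.105 rms 0.0015
246 [0.4508 0.3159 0.051 ] normal [ 0.834 -0.377  0.403] ext [0.051 0.047 0.01 ] z 0.028 0.073 rms 0.0018
top bench z 0.0003
178 [0.5916 0.2887 0.0674] normal [ 0.858 -0.299  0.418] ext [0.074 0.062 0.003] z 0.038 0.094 rms 0.0005
122 [0.4512 0.317  0.0503] normal [-0.833  0.371 -0.41 ] ext [0.045 0.04  0.003] z 0.031 0.07 rms 0.0007
base 4702 ((0.538983941078186, -0.15070338547229767), (0.1903439611196518, 0.3429836928844452), 7.8472418785095215) 0.025099967455057215
0.08 355 183 [ 0.594 -0.262  0.086]
0.08 331 187 [ 0.584 -0.202  0.09 ]
0.08 331 190 [ 0.576 -0.202  0.09 ]
0.08 291 196 [ 0.563 -0.104  0.087]
0.08 289 201 [ 0.551 -0.099  0.082]
0.08 330 204 [ 0.542 -0.198  0.086]
0.08 299 207 [ 0.535 -0.123  0.088]
0.08 335 209 [ 0.528 -0.208  0.095]
0.08 298 211 [ 0.526 -0.12   0.086]
0.08 362 212 [ 0.521 -0.273  0.088]
0.08 283 214 [ 0.52  -0.084  0.081]
0.08 332 215 [ 0.516 -0.202  0.084]
0.08 295 216 [ 0.514 -0.112  0.085]
0.08 340 217 [ 0.51 -0.22  0.09
[... 414 characters left out ...]
  0.103]
0.1 353 206 [ 0.534 -0.249  0.104]
0.1 242 209 [0.529 0.015 0.104]
0.1 346 211 [ 0.522 -0.231  0.103]
0.1 353 214 [ 0.514 -0.247  0.103]
0.125 251 183 [ 0.583 -0.007  0.141]
0.125 251 188 [ 0.572 -0.007  0.138]
0.125 255 192 [ 0.562 -0.016  0.14 ]
0.125 253 197 [ 0.55  -0.011  0.138]
0.125 258 200 [ 0.544 -0.023  0.134]
0.125 359 203 [ 0.533 -0.252  0.142]
0.125 359 205 [ 0.529 -0.253  0.139]
0.125 358 207 [ 0.526 -0.252  0.134]
0.125 257 210 [ 0.52  -0.02   0.141]
0.125 260 214 [ 0.511 -0.027  0.139]
0.125 257 219 [ 0.499 -0.02   0.143]
0.125 261 223 [ 0.49  -0.029  0.14 ]
0.125 258 228 [ 0.479 -0.022  0.139]
0.125 262 232 [ 0.469 -0.031  0.142]
0.125 260 237 [ 0.459 -0.026  0.138]
```

View pics/crop1.png

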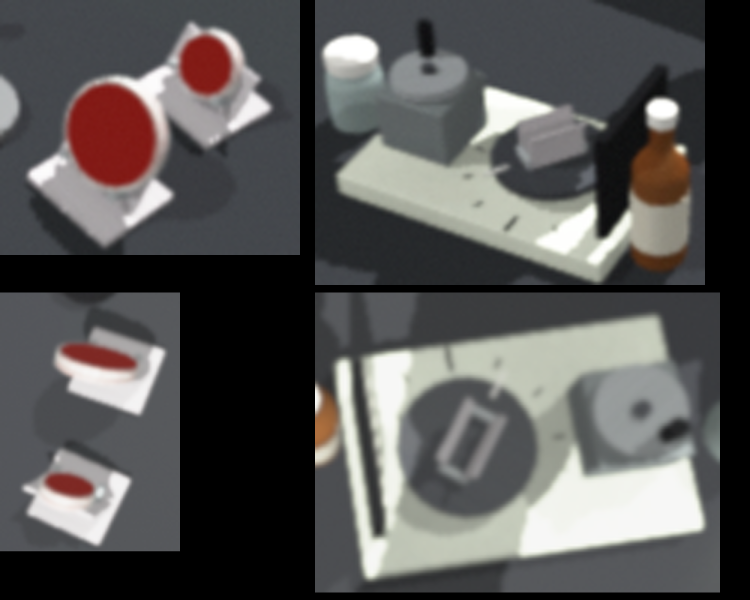

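The crop confirms the large red dish on its stand. The pointer is about 35° clockwise of the long mark, the knob is at the far right of the crank disc, and the bottle is beside the panel. Next is a precise fit of the fixture, slot and knob from both views.

```bash
cat > fit.py <<'E'
from h import *
def fit(tag):
    o={}
    for n in("top","scene"):
        C=cloud(n,np.load(f"{n}{tag}.npy")).reshape(-1,3);C=C[np.isfinite(C[:,2])];g=cv2.imread(f"pics/{n}{tag}.png").reshape(-1,3)
        sel=lambda c,r,lo,hi:C[(np.hypot(C[:,0]-c[0],C[:,1]-c[1])<r)&(C[:,2]>lo)&(C[:,2]<hi)]
        p=sel((.525,-.02),.085,.136,.146);rp=cv2.minAreaRect(p[:,:2].astype(np.float32))
        k=sel((.55,-.24),.06,.1005,.1065);ck=cv2.minEnclosingCircle(k[:,:2].astype(np.float32))
        w=sel((.535,-.11),.04,.072,.093);rw=cv2.minAreaRect(w[:,:2].astype(np.float32))
        t=sel((.55,-.24),.06,.136,.147)
        b=sel((.535,-.12),.2,.0225,.0275);rb=cv2.minAreaRect(b[:,:2].astype(np.float32))
        f=lambda r:[np.round(x,4).tolist() if not np.isscalar(x) else round(x,2) for x in r]
        print(n,"\n panel",len(p),f(rp),"\n crank",len(k),f(ck),"\n walls",len(w),f(rw),w.mean(0).round(4),w[:,2].max().round(4),"\n knob",len(t),t.mean(0).round(4),((t.max(0)+t.min(0))/2).round(4),"\n base",len(b),f(rb))
        for nm,c,r,lo,hi in(("bottle cap",(.53,.03),.05,.15,.19),("jar",(.53,-.33),.06,.06,.1)):
            q=sel(c,r,lo,hi);print(" ",nm,len(q),((q.max(0)+q.min(0))/2).round(3),q[:,2].max().round(3))
if __name__=="__main__":
    import sys;fit(sys.argv[1])
E
python3 fit.py 0
```

```text
top 
 panel 300 [[0.5171, 0.0011], [0.128, 0.0552], 8.22] 
 crank 661 [[0.5513, -0.2386], 0.04] 
 walls 166 [[0.5323, -0.1039], [0.0346, 0.0559], 62.27] [ 0.5321 -0.1038  0.0844] 0.0915 
 knob 40 [ 0.5292 -0.2572  0.1404] [ 0.5292 -0.2572  0.1398] 
 base 4078 [[0.5366, -0.1344], [0.1895, 0.3691], 7.84]
  bottle cap 104 [0.548 0.028 0.165] 0.174
  jar 475 [ 0.545 -0.322  0.077] 0.093
scene 
 panel 175 [[0.5209, -0.0203], [0.1213, 0.0645], 32.06] 
 crank 288 [[0.5524, -0.2403], 0.04] 
 walls 191 [[0.5338, -0.1071], [0.0379, 0.0578], 62.85] [ 0.5331 -0.1088  0.0812] 0.0915 
 knob 23 [ 0.533  -0.2582  0.1405] [ 0.5322 -0.2583  0.1407] 
 base 1597 [[0.5387, -0.1345], [0.1926, 0.3662], 7.58]
  bottle cap 86 [0.552 0.027 0.161] 0.172
  jar 260 [ 0.551 -0.349  0.075] 0.089
```

```bash
cat > plan.py <<'E'
from h import *
import sys
def plan(*a):
    "rows of x,y,z,yaw(tool y, deg) chained from the measured pose -> units"
    s=sensors.observe();p=s["tool_pos"];R=s["eef_rot"];y0=np.degrees(np.arctan2(R[1,1],R[0,1]))
    print("t",round(s["time_s"],2),"tcp",p.round(4),"yaw",y0.round(1),"tilt",(R[:,2]).round(4),"w",round(s["width"],4),"ff",round(s["finger_force"],1),"F",s["force"].round(1),"q",s["q"].round(2))
    for t in a:
        d=R.T@(np.array(t[:3])-p)/.4;w=-((t[3]-y0+180)%360-180)/45
        print(t,"delta",d.round(4).tolist(),"turn",w.round(3))
if __name__=="__main__":
    v=list(map(float,sys.argv[1:]));plan(*[v[i:i+4] for i in range(0,len(v),4)])
E
python3 plan.py 0.45 -0.35 0.27 -19.3  .53 -.1 .27 -19.3
```

```text
t 0.1 tcp [ 0.29   -0.5812  0.2153] yaw -63.5 tilt [-7.0e-04  1.3e-03 -1.0e+00] w 0.0851 ff 0.0 F [-0.3  0.2  0. ] q [ 1.01  0.33  0.04  1.47 -0.01  1.34 -0.06]
[0.45, -0.35, 0.27, -19.3] delta [0.616, -0.3389, -0.1363] turn -0.982
[0.53, -0.1, 0.27, -19.3] delta [1.074, -0.8088, -0.1356] turn -0.982
```

Call:
move_arm --commands '[{"delta_pos": [0.616,-0.339,-0.136],"turn": -0.98,"hand": -1},{"delta_pos": [0.616,-0.339,-0.136],"turn": -0.98,"hand": -1},{"delta_pos": [0.616,-0.339,-0.136],"turn": -0.98,"hand": -1},{"delta_pos": [0.616,-0.339,-0.136],"turn": -0.98,"hand": -1},{"delta_pos": [0.616,-0.339,-0.136],"turn": -0.98,"hand": -1}]'

```text
time_s: 0.72
tool_pos: [0.4521, -0.3469, 0.2711]
eef_rot: [[0.325, 0.946, 0.001], [0.946, -0.325, 0.0], [0.001, 0.001, -1.0]]
force: [0.5, -0.6, -0.6]
width: 0.0852
finger_force: 0.0
```

```bash
python3 plan.py .56 -.05 .27 -19.3  .5736 .293 .27 -19.3
```

```text
t 0.72 tcp [ 0.4521 -0.3469  0.2711] yaw -19.0 tilt [ 8.e-04  4.e-04 -1.e+00] w 0.0852 ff 0.0 F [ 0.5 -0.6 -0.6] q [ 0.77  0.16 -0.22  1.57  0.03  1.41  0.22]
[0.56, -0.05, 0.27, -19.3] delta [0.7897, 0.0135, 0.0032] turn 0.007
[0.5736, 0.293, 0.27, -19.3] delta [1.6115, -0.2335, 0.0036] turn 0.007
```

Call:
move_arm --commands '[{"delta_pos": [0.79,0.0,0.0],"turn": 0,"hand": -1},{"delta_pos": [0.79,0.0,0.0],"turn": 0,"hand": -1},{"delta_pos": [0.79,0.0,0.0],"turn": 0,"hand": -1},{"delta_pos": [0.79,0.0,0.0],"turn": 0,"hand": -1},{"delta_pos": [0.79,0.0,0.0],"turn": 0,"hand": -1}]'

```text
time_s: 1.35
tool_pos: [0.554, -0.0537, 0.2704]
eef_rot: [[0.332, 0.943, -0.0], [0.943, -0.332, -0.0], [-0.0, -0.0, -1.0]]
force: [1.4, -1.6, -0.5]
width: 0.0857
finger_force: 0.0
```

```bash
python3 plan.py .5736 .293 .27 -19.3  .5736 .293 .18 -19.3
```

```text
t 1.35 tcp [ 0.554  -0.0537  0.2704] yaw -19.4 tilt [-1.e-04 -2.e-04 -1.e+00] w 0.0857 ff 0.0 F [ 1.4 -1.6 -0.5] q [ 0.42  0.15 -0.45  1.59  0.07  1.41 -0.38]
[0.5736, 0.293, 0.27, -19.3] delta [0.8337, -0.2418, 0.0008] turn -0.002
[0.5736, 0.293, 0.18, -19.3] delta [0.8338, -0.2418, 0.2258] turn -0.002
```

Call:
move_arm --commands '[{"delta_pos": [0.83,-0.24,0.0],"turn": 0,"hand": -1},{"delta_pos": [0.83,-0.24,0.0],"turn": 0,"hand": -1},{"delta_pos": [0.83,-0.24,0.0],"turn": 0,"hand": -1},{"delta_pos": [0.83,-0.24,0.0],"turn": 0,"hand": -1},{"delta_pos": [0.83,-0.24,0.0],"turn": 0,"hand": -1}]'

```text
time_s: 1.98
tool_pos: [0.5715, 0.2581, 0.2703]
eef_rot: [[0.333, 0.943, -0.0], [0.943, -0.333, -0.0], [-0.0, -0.0, -1.0]]
force: [2.2, 0.1, -0.1]
width: 0.0857
finger_force: 0.0
```

```bash
python3 plan.py .5736 .293 .17 -19.3  .5736 .293 .081 -19.3
```

```text
t 1.98 tcp [0.5715 0.2581 0.2703] yaw -19.4 tilt [-2.e-04 -3.e-04 -1.e+00] w 0.0857 ff 0.0 F [ 2.2  0.1 -0.1] q [-0.    0.33 -0.64  1.41  0.2   1.46 -0.98]
[0.5736, 0.293, 0.17, -19.3] delta [0.0842, -0.024, 0.2506] turn -0.003
[0.5736, 0.293, 0.081, -19.3] delta [0.0842, -0.024, 0.4731] turn -0.003
```

Call:
move_arm --commands '[{"delta_pos": [0.084,-0.024,0.0],"turn": 0,"hand": -1},{"delta_pos": [0.084,-0.024,0.15],"turn": 0,"hand": -1},{"delta_pos": [0.084,-0.024,0.3],"turn": 0,"hand": -1},{"delta_pos": [0.084,-0.024,0.3],"turn": 0,"hand": -1}]'

```text
time_s: 2.48
tool_pos: [0.571, 0.2893, 0.1457]
eef_rot: [[0.332, 0.943, -0.008], [0.943, -0.332, -0.004], [-0.007, -0.006, -1.0]]
force: [-1.0, -0.5, 0.3]
width: 0.0858
finger_force: 0.0
```

```bash
python3 plan.py .5736 .293 .082 -19.3; python3 - <<'E'
from h import *
a,_=snap("scene","1");b,_=snap("top","1")
A=cv2.resize(a[150:290,290:450],None,fx=3,fy=3);B=cv2.resize(b[120:290,60:200],None,fx=2.5,fy=2.5)
W=np.zeros((430,840,3),np.uint8);W[:420,:480]=A;W[:425,485:835]=B;cv2.imwrite("pics/c2.png",W)
E
```

```text
t 2.48 tcp [0.571  0.2893 0.1457] yaw -19.4 tilt [-0.0083 -0.0042 -1.    ] w 0.0858 ff 0.0 F [-1.  -0.5  0.3] q [-0.06  0.44 -0.63  1.54  0.26  1.26 -1.07]
[0.5736, 0.293, 0.082, -19.3] delta [0.0118, 0.0041, 0.1593] turn -0.002
```

Call:
move_arm --commands '[{"delta_pos": [0.012,0.004,0.08],"turn": 0,"hand": -1},{"delta_pos": [0.012,0.004,0.159],"turn": 0,"hand": -0.5},{"delta_pos": [0.012,0.004,0.159],"turn": 0,"hand": 0.1},{"delta_pos": [0.012,0.004,0.159],"turn": 0,"hand": 0.1},{"delta_pos": [0.012,0.004,0.159],"turn": 0,"hand": 0.1}]'

```text
time_s: 3.2
tool_pos: [0.578, 0.2961, 0.0894]
eef_rot: [[0.332, 0.943, 0.003], [0.943, -0.332, 0.001], [0.002, 0.002, -1.0]]
force: [0.7, 0.1, -0.8]
width: 0.0381
finger_force: 0.0
```

```bash
cat > two.py <<'E'
from h import *
import sys
def two(tag,s,t):
    a,_=snap("scene",tag);b,_=snap("top",tag);W=np.zeros((420,800,3),np.uint8)
    for im,(x,y),o in((a,s,0),(b,t,400)):W[:,o:o+398]=cv2.resize(im[max(y,0):y+105,max(x,0):x+100],(400,420),interpolation=2)[:,:398]
    cv2.imwrite(f"pics/two{tag}.png",W)
if __name__=="__main__":
    v=list(map(int,sys.argv[2:]));two(sys.argv[1],v[:2],v[2:])
E
python3 two.py 2 300 180 80 150;python3 plan.py .60 .284 .084 -19.3
```

```text
t 3.3 tcp [0.5775 0.2958 0.0885] yaw -19.4 tilt [ 1.9e-03  8.0e-04 -1.0e+00] w 0.0383 ff 0.0 F [-0.1 -0.1 -0.2] q [-0.08  0.49 -0.61  1.59  0.3   1.15 -1.1 ]
[0.6, 0.284, 0.084, -19.3] delta [-0.0091, 0.0629, 0.0113] turn -0.002
```

View pics/two2.png

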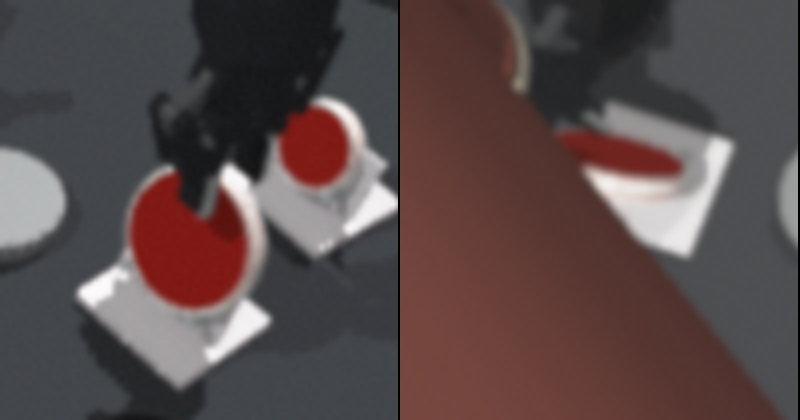

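Rear and front fingers straddle the leaning dish. Now I sweep it upright while narrowing the gap.

Call:
move_arm --commands '[{"delta_pos": [-0.01,0.02,0.013],"turn": 0,"hand": 0.15},{"delta_pos": [-0.01,0.04,0.013],"turn": 0,"hand": 0.25},{"delta_pos": [-0.01,0.055,0.013],"turn": 0,"hand": 0.35},{"delta_pos": [-0.01,0.066,0.013],"turn": 0,"hand": 0.45},{"delta_pos": [-0.01,0.066,0.013],"turn": 0,"hand": 0.5}]'

```text
time_s: 3.92
tool_pos: [0.6007, 0.2827, 0.0817]
eef_rot: [[0.332, 0.943, -0.0], [0.943, -0.332, 0.0], [0.0, -0.0, -1.0]]
force: [0.4, -0.4, 0.1]
width: 0.0216
finger_force: 0.0
```

```bash
python3 two.py 3 300 180 80 150;python3 plan.py .601 .2834 .083 -19.3
```

```text
t 4.03 tcp [0.6002 0.2831 0.0817] yaw -19.4 tilt [-2.e-04  2.e-04 -1.e+00] w 0.0212 ff 0.0 F [ 0.4  0.6 -0. ] q [-0.07  0.53 -0.6   1.55  0.31  1.16 -1.07]
[0.601, 0.2834, 0.083, -19.3] delta [0.0013, 0.0016, -0.0032] turn -0.002
```

View pics/two3.png

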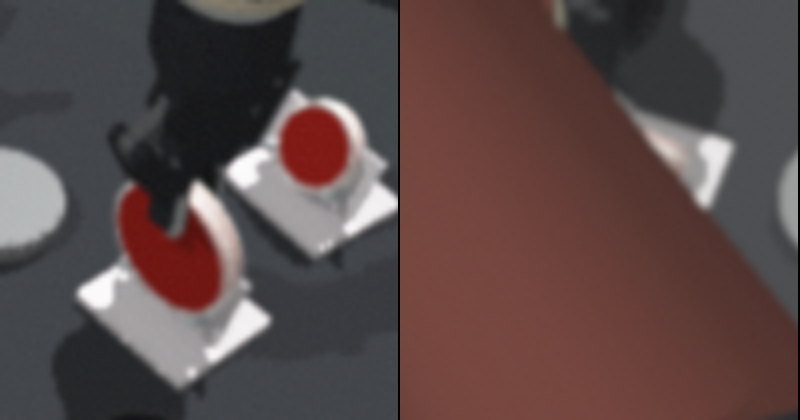

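The dish is near upright between the fingers. Now I grip and lift.

Call:
move_arm --commands '[{"delta_pos": [0,0,0],"turn": 0,"hand": 0.8},{"delta_pos": [0,0,0],"turn": 0,"hand": 1},{"delta_pos": [0,0,0],"turn": 0,"hand": 1},{"delta_pos": [0,0,-0.03],"turn": 0,"hand": 1},{"delta_pos": [0,0,-0.1],"turn": 0,"hand": 1}]'

```text
time_s: 4.65
tool_pos: [0.5997, 0.2823, 0.1215]
eef_rot: [[0.332, 0.943, -0.002], [0.943, -0.332, -0.001], [-0.002, -0.002, -1.0]]
force: [-0.3, -0.7, -0.1]
width: 0.0135
finger_force: 60.8
```

```bash
python3 plan.py .601 .2834 .28 -19.3
```

```text
t 4.65 tcp [0.5997 0.2823 0.1215] yaw -19.4 tilt [-0.0022 -0.001  -1.    ] w 0.0135 ff 60.8 F [-0.3 -0.7 -0.1] q [-0.06  0.49 -0.61  1.52  0.29  1.23 -1.05]
[0.601, 0.2834, 0.28, -19.3] delta [0.003, 0.0015, -0.3962] turn -0.002
```

Call:
move_arm --commands '[{"delta_pos": [0,0,-0.15],"turn": 0,"hand": 1},{"delta_pos": [0,0,-0.3],"turn": 0,"hand": 1},{"delta_pos": [0,0,-0.4],"turn": -0.2,"hand": 1},{"delta_pos": [0,0,-0.4],"turn": -0.4,"hand": 1},{"delta_pos": [0,0,-0.4],"turn": -0.6,"hand": 1}]'

```text
time_s: 5.28
tool_pos: [0.6005, 0.283, 0.2833]
eef_rot: [[-0.138, 0.99, 0.002], [0.99, 0.138, 0.001], [0.0, 0.002, -1.0]]
force: [0.3, -0.8, -1.5]
width: 0.0134
finger_force: 60.8
```

```bash
python3 - <<'E'
from plan import *
p,d=snap("scene","4")
C=cloud("scene",d);t=sensors.observe();tp=t["tool_pos"];R=t["eef_rot"]
g=p.astype(int);m=(g[...,2]>90)&(g[...,2]>2*g[...,1])&(np.linalg.norm(C-tp,axis=2)<.09)
q=C[m];mu=q.mean(0);V=np.linalg.svd(q-mu,full_matrices=False)[2]
print(m.sum(),"face mean in tool",((q.mean(0)-tp)@R).round(4),"mid",(((q-tp)@R).max(0)+((q-tp)@R).min(0))/2,"ext",np.ptp((q-tp)@R,0).round(3),"normal in tool",(V[2]@R).round(3))
plan([.5332,-.1056,.28,62.5],[.55,.1,.28,40])
E
```

```text
878 face mean in tool [-0.0013  0.0069  0.0111] mid [-0.00127891  0.00717929  0.01040984] ext [0.079 0.009 0.078] normal in tool [ 0.006 -1.    -0.003]
t 5.33 tcp [0.6004 0.2828 0.2828] yaw 8.3 tilt [ 1.e-03  2.e-04 -1.e+00] w 0.0136 ff 60.8 F [-0.1  0.2 -0.3] q [-0.01  0.42 -0.71  1.29  0.27  1.52 -0.54]
[0.5332, -0.1056, 0.28, 62.5] delta [-0.9363, -0.3071, 0.0067] turn -1.204
[0.55, 0.1, 0.28, 40] delta [-0.4338, -0.191, 0.0069] turn -0.704
```

Call:
move_arm --commands '[{"delta_pos": [-0.15,-0.05,0],"turn": -0.2,"hand": 1},{"delta_pos": [-0.29,-0.1,0],"turn": -0.4,"hand": 1},{"delta_pos": [-0.43,-0.15,0],"turn": -0.6,"hand": 1},{"delta_pos": [-0.57,-0.19,0],"turn": -0.8,"hand": 1},{"delta_pos": [-0.71,-0.23,0],"turn": -1,"hand": 1}]'

```text
time_s: 5.95
tool_pos: [0.5463, -0.0125, 0.2825]
eef_rot: [[-0.796, 0.606, 0.001], [0.606, 0.796, -0.0], [-0.001, 0.0, -1.0]]
force: [0.4, -1.5, -0.5]
width: 0.0139
finger_force: 60.8
```

```bash
python3 plan.py .5344 -.1062 .28 62.5
```

```text
t 5.95 tcp [ 0.5463 -0.0125  0.2825] yaw 52.7 tilt [ 9.e-04 -5.e-04 -1.e+00] w 0.0139 ff 60.8 F [ 0.4 -1.5 -0.5] q [ 0.6   0.16 -0.73  1.59  0.11  1.44  0.78]
[0.5344, -0.1062, 0.28, 62.5] delta [-0.1184, -0.2044, 0.0063] turn -0.218
```

Call:
move_arm --commands '[{"delta_pos": [-0.11,-0.205,0],"turn": -0.218,"hand": 1},{"delta_pos": [-0.11,-0.205,0],"turn": -0.218,"hand": 1},{"delta_pos": [-0.11,-0.205,0.1],"turn": -0.218,"hand": 1},{"delta_pos": [-0.11,-0.205,0.22],"turn": -0.218,"hand": 1},{"delta_pos": [-0.11,-0.205,0.29],"turn": -0.218,"hand": 1}]'

```text
time_s: 6.58
tool_pos: [0.531, -0.1025, 0.1641]
eef_rot: [[-0.885, 0.466, -0.002], [0.466, 0.885, 0.0], [0.002, -0.001, -1.0]]
force: [0.6, -0.3, -0.0]
width: 0.0135
finger_force: 60.8
```

```bash
cat > dish.py <<'E'
from plan import *
def dish(tag,ref="tool"):
    p,d=snap("scene",tag);C=cloud("scene",d);t=sensors.observe();tp=t["tool_pos"];R=t["eef_rot"]
    if ref!="tool":tp=np.array(ref)
    g=p.astype(int);m=(g[...,2]>70)&(g[...,2]>2*g[...,1])&(g[...,1]<45)&(np.linalg.norm(C-tp,axis=2)<.07)
    q=C[m];mu=q.mean(0);V=np.linalg.svd(q-mu,full_matrices=False)[2];n=V[2];e=n[:2]/np.linalg.norm(n[:2])
    mid=((q@V.T).max(0)+(q@V.T).min(0))/2@V
    print(m.sum(),"face mid",mid.round(4),"mean",mu.round(4),"zrange",q[:,2].min().round(4),q[:,2].max().round(4),"normal",n.round(3),"yaw",np.degrees(np.arctan2(n[1],n[0])).round(1),"ext",np.ptp(q@V.T,0).round(3))
E
python3 - <<'E'
from dish import *
dish("5");plan([.532,-.1050,.1085,62.5],[.532,-.1050,.16,62.5])
E
python3 two.py 6 170 90 240 150
```

```text
433 face mid [ 0.5363 -0.0974  0.1572] mean [ 0.5348 -0.0974  0.1547] zrange 0.1193 0.1934 normal [-0.47  -0.883  0.005] yaw -118.0 ext [0.078 0.076 0.011]
t 6.62 tcp [ 0.5295 -0.1023  0.1611] yaw 62.2 tilt [-0.0053  0.0014 -1.    ] w 0.0137 ff 60.8 F [-2.3  0.6 -4. ] q [ 0.71  0.21 -0.68  1.77  0.14  1.21  1.08]
[0.532, -0.105, 0.1085, 62.5] delta [-0.0094, -0.0029, 0.1315] turn -0.006
[0.532, -0.105, 0.16, 62.5] delta [-0.0087, -0.0031, 0.0027] turn -0.006
```

View pics/two6.png

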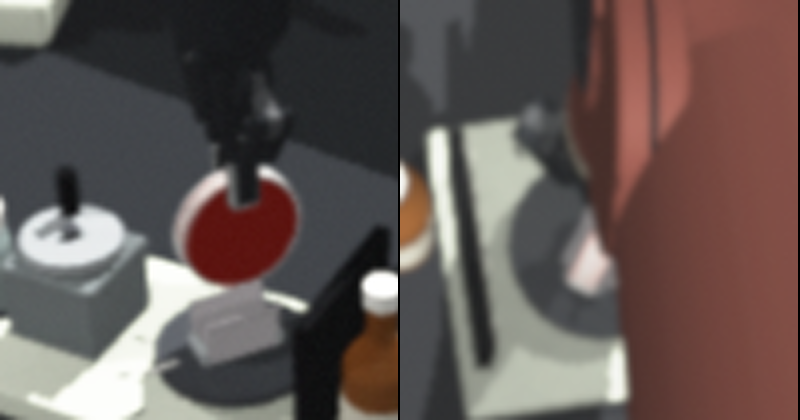

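Call:
move_arm --commands '[{"delta_pos": [-0.009,-0.0037,0],"turn": -0.006,"hand": 1},{"delta_pos": [-0.009,-0.0037,0.0],"turn": -0.006,"hand": 1},{"delta_pos": [-0.009,-0.0037,0.025],"turn": -0.006,"hand": 1},{"delta_pos": [-0.009,-0.0037,0.05],"turn": -0.006,"hand": 1},{"delta_pos": [-0.009,-0.0037,0.075],"turn": -0.006,"hand": 1}]'

```text
time_s: 7.35
tool_pos: [0.5342, -0.1054, 0.1347]
eef_rot: [[-0.888, 0.459, -0.001], [0.459, 0.888, 0.0], [0.001, -0.0, -1.0]]
force: [0.4, -0.5, -0.5]
width: 0.0134
finger_force: 60.8
```

```bash
python3 - <<'E'
from dish import *
dish("7");plan([.532,-.1050,.1085,62.5])
E
```

```text
419 face mid [ 0.5377 -0.1002  0.1245] mean [ 0.5382 -0.1003  0.1242] zrange 0.0872 0.1613 normal [-0.454 -0.891 -0.002] yaw -117.0 ext [0.079 0.075 0.009]
t 7.4 tcp [ 0.5335 -0.1053  0.1334] yaw 62.7 tilt [-2.3e-03  7.0e-04 -1.0e+00] w 0.0139 ff 60.8 F [-0.7 -0.4 -2.2] q [ 0.71  0.25 -0.68  1.8   0.17  1.15  1.07]
[0.532, -0.105, 0.1085, 62.5] delta [0.0035, -0.001, 0.0623] turn 0.003
```

Call:
move_arm --commands '[{"delta_pos": [0.0035,-0.0005,0.012],"turn": 0,"hand": 1},{"delta_pos": [0.0035,-0.0005,0.024],"turn": 0,"hand": 1},{"delta_pos": [0.0035,-0.0005,0.036],"turn": 0,"hand": 1},{"delta_pos": [0.0035,-0.0005,0.048],"turn": 0,"hand": 1},{"delta_pos": [0.0035,-0.0005,0.054],"turn": 0,"hand": 1}]'

```text
time_s: 8.02
tool_pos: [0.5331, -0.105, 0.1138]
eef_rot: [[-0.888, 0.459, -0.0], [0.459, 0.888, 0.0], [0.0, -0.0, -1.0]]
force: [0.2, 0.4, -0.8]
width: 0.014
finger_force: 60.8
```

```bash
python3 - <<'E'
from dish import *
dish("8");plan([.532,-.1050,.1085,62.5])
E
```

```text
320 face mid [ 0.536  -0.0998  0.1123] mean [ 0.5369 -0.1     0.1087] zrange 0.085 0.1402 normal [ 0.463  0.886 -0.   ] yaw 62.4 ext [0.077 0.055 0.009]
t 8.07 tcp [ 0.533  -0.105   0.1136] yaw 62.7 tilt [-5.e-04  2.e-04 -1.e+00] w 0.0137 ff 60.8 F [ 0.4 -0.2 -0.6] q [ 0.7   0.27 -0.67  1.82  0.18  1.12  1.06]
[0.532, -0.105, 0.1085, 62.5] delta [0.0021, -0.0012, 0.0128] turn 0.003
```

Call:
move_arm --commands '[{"delta_pos": [0.001,0,0.004],"turn": 0,"hand": 1},{"delta_pos": [0.001,0,0.007],"turn": 0,"hand": 1},{"delta_pos": [0.001,0,0.01],"turn": 0,"hand": 1},{"delta_pos": [0.001,0,0.01],"turn": 0,"hand": 1}]'

```text
time_s: 8.57
tool_pos: [0.5328, -0.1048, 0.1101]
eef_rot: [[-0.888, 0.459, -0.0], [0.459, 0.888, 0.0], [0.0, 0.0, -1.0]]
force: [-0.3, 0.4, -0.2]
width: 0.0135
finger_force: 60.8
```

```bash
python3 - <<'E'
from dish import *
dish("9");plan([.532,-.1050,.1085,62.5])
E
```

```text
297 face mid [ 0.5372 -0.0993  0.1086] mean [ 0.5373 -0.0998  0.1068] zrange 0.0806 0.1363 normal [ 0.461  0.888 -0.001] yaw 62.6 ext [0.076 0.054 0.008]
t 8.62 tcp [ 0.5328 -0.1048  0.1101] yaw 62.7 tilt [-0.e+00  1.e-04 -1.e+00] w 0.0137 ff 60.8 F [-0.2 -1.  -1.2] q [ 0.7   0.27 -0.67  1.83  0.19  1.11  1.06]
[0.532, -0.105, 0.1085, 62.5] delta [0.0016, -0.0014, 0.0041] turn 0.003
```

Call:
move_arm --commands '[{"delta_pos": [0.001,0,0.002],"turn": 0,"hand": 1},{"delta_pos": [0.001,0,0.004],"turn": 0,"hand": 1},{"delta_pos": [0.001,0,0.004],"turn": 0,"hand": 1}]'

```text
time_s: 9.0
tool_pos: [0.5324, -0.1046, 0.1085]
eef_rot: [[-0.888, 0.459, -0.0], [0.459, 0.888, 0.0], [0.0, 0.0, -1.0]]
force: [0.2, -0.4, -0.7]
width: 0.0138
finger_force: 60.8
```

Call:
move_arm --commands '[{"delta_pos": [0,0,0.002],"turn": 0,"hand": 1},{"delta_pos": [0,0,0.004],"turn": 0,"hand": 1},{"delta_pos": [0,0,0.004],"turn": 0,"hand": 1}]'

```text
time_s: 9.38
tool_pos: [0.5329, -0.1048, 0.1073]
eef_rot: [[-0.888, 0.459, 0.001], [0.459, 0.888, -0.0], [-0.001, 0.0, -1.0]]
force: [0.9, -0.9, 3.5]
width: 0.0137
finger_force: 61.5
```

Contact with the pins is felt (+3.5 N) at the expected height. Now I release gently.

Call:
move_arm --commands '[{"delta_pos": [0,0,0],"turn": 0,"hand": 0.6},{"delta_pos": [0,0,0],"turn": 0,"hand": 0.4},{"delta_pos": [0,0,0],"turn": 0,"hand": 0.2},{"delta_pos": [0,0,0],"turn": 0,"hand": 0.1}]'

```text
time_s: 9.88
tool_pos: [0.5323, -0.1046, 0.1068]
eef_rot: [[-0.888, 0.459, -0.0], [0.459, 0.888, 0.0], [0.0, -0.0, -1.0]]
force: [-0.3, 0.1, 0.4]
width: 0.0385
finger_force: 0.0
```

```bash
python3 - <<'E'
from dish import *
dish("10");plan([.532,-.1050,.1085,62.5])
E
```

```text
255 face mid [ 0.5367 -0.0993  0.1056] mean [ 0.5393 -0.101   0.1044] zrange 0.0766 0.1369 normal [-0.456 -0.89   0.01 ] yaw -117.2 ext [0.077 0.061 0.008]
t 9.93 tcp [ 0.5324 -0.1046  0.1068] yaw 62.7 tilt [-2.e-04  1.e-04 -1.e+00] w 0.0386 ff 0.0 F [0.7 0.  0.5] q [ 0.7   0.27 -0.67  1.83  0.19  1.1   1.05]
[0.532, -0.105, 0.1085, 62.5] delta [0.0003, -0.0014, -0.0041] turn 0.004
```

Call:
move_arm --commands '[{"delta_pos": [0,0,-0.03],"turn": 0,"hand": 0.1},{"delta_pos": [0,0,-0.1],"turn": 0,"hand": 0.1},{"delta_pos": [0,0,-0.2],"turn": 0,"hand": 0.1},{"delta_pos": [0,0,-0.3],"turn": 0,"hand": 0.1},{"delta_pos": [0,0,-0.3],"turn": 0,"hand": 0.1}]'

```text
time_s: 10.55
tool_pos: [0.5343, -0.1045, 0.231]
eef_rot: [[-0.888, 0.459, 0.006], [0.459, 0.888, -0.002], [-0.006, 0.001, -1.0]]
force: [-0.3, -0.8, -0.3]
width: 0.0384
finger_force: 0.0
```

```bash
python3 - <<'E'
from dish import *
dish("11",[.535,-.1,.1]);plan([.531,-.2577,.22,62.7])
E
python3 two.py 12 170 90 260 150
```

```text
328 face mid [ 0.5383 -0.1004  0.1088] mean [ 0.5374 -0.0998  0.1086] zrange 0.0789 0.1374 normal [ 0.455  0.89  -0.011] yaw 62.9 ext [0.077 0.057 0.009]
t 10.6 tcp [ 0.5333 -0.1046  0.2289] yaw 62.7 tilt [ 0.0031 -0.0011 -1.    ] w 0.0387 ff 0.0 F [-0.6 -0.  -0.3] q [ 0.73  0.17 -0.69  1.68  0.11  1.33  1.12]
[0.531, -0.2577, 0.22, 62.7] delta [-0.1706, -0.3427, 0.0225] turn -0.001
```

View pics/two12.png

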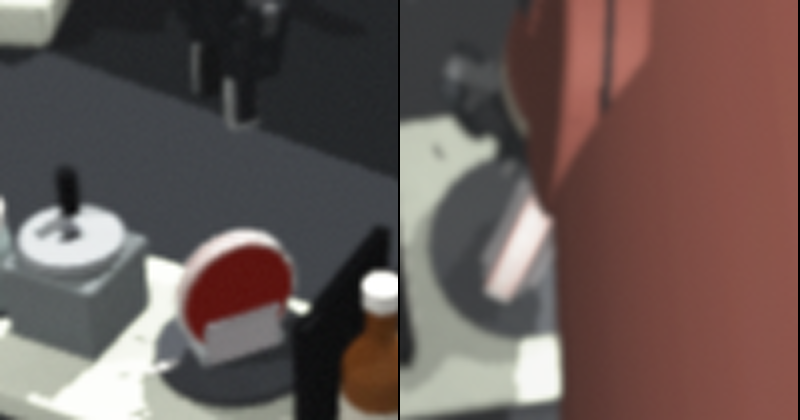

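The dish is home in the slot, upright, and let go. Next the knob.

Call:
move_arm --commands '[{"delta_pos": [-0.17,-0.343,0.02],"turn": 0,"hand": 0},{"delta_pos": [-0.17,-0.343,0.02],"turn": 0,"hand": 0},{"delta_pos": [-0.17,-0.343,0.02],"turn": 0,"hand": 0},{"delta_pos": [-0.17,-0.343,0.04],"turn": 0,"hand": 0},{"delta_pos": [-0.17,-0.343,0.04],"turn": 0,"hand": 0}]'

```text
time_s: 11.32
tool_pos: [0.5293, -0.2562, 0.2094]
eef_rot: [[-0.889, 0.458, -0.002], [0.458, 0.889, 0.002], [0.003, 0.001, -1.0]]
force: [-0.1, -0.5, -0.2]
width: 0.0427
finger_force: 0.0
```

```bash
python3 plan.py .531 -.2577 .117 62.7
```

```text
t 11.32 tcp [ 0.5293 -0.2562  0.2094] yaw 62.7 tilt [-0.0022  0.002  -1.    ] w 0.0427 ff 0.0 F [-0.1 -0.5 -0.2] q [ 0.87  0.27 -0.59  1.6   0.15  1.32  1.35]
[0.531, -0.2577, 0.117, 62.7] delta [-0.0062, -0.0016, 0.2309] turn 0.001
```

Call:
move_arm --commands '[{"delta_pos": [-0.006,-0.0016,0.08],"turn": 0,"hand": 0},{"delta_pos": [-0.006,-0.0016,0.16],"turn": 0,"hand": 0},{"delta_pos": [-0.006,-0.0016,0.22],"turn": 0,"hand": 0},{"delta_pos": [-0.006,-0.0016,0.23],"turn": 0,"hand": 0},{"delta_pos": [-0.006,-0.0016,0.23],"turn": 0,"hand": 0.2}]'

```text
time_s: 11.95
tool_pos: [0.5322, -0.2585, 0.1196]
eef_rot: [[-0.889, 0.458, 0.001], [0.458, 0.889, 0.0], [-0.0, 0.0, -1.0]]
force: [-0.9, 0.3, 0.3]
width: 0.0341
finger_force: 0.0
```

```bash
python3 plan.py .531 -.2577 .117 62.7
```

```text
t 11.95 tcp [ 0.5322 -0.2585  0.1196] yaw 62.7 tilt [ 5.e-04  0.e+00 -1.e+00] w 0.0341 ff 0.0 F [-0.9  0.3  0.3] q [ 0.85  0.34 -0.57  1.71  0.2   1.15  1.32]
[0.531, -0.2577, 0.117, 62.7] delta [0.0035, 0.0004, 0.0066] turn 0.001
```

Call:
move_arm --commands '[{"delta_pos": [0.002,0,0.004],"turn": 0,"hand": 0.4},{"delta_pos": [0.002,0,0.004],"turn": 0,"hand": 0.6},{"delta_pos": [0.002,0,0.004],"turn": 0,"hand": 1},{"delta_pos": [0.002,0,0.004],"turn": 0,"hand": 1}]'

```text
time_s: 12.45
tool_pos: [0.5316, -0.259, 0.1182]
eef_rot: [[-0.888, 0.459, 0.001], [0.459, 0.888, -0.0], [-0.001, 0.0, -1.0]]
force: [-0.9, 1.4, 6.1]
width: 0.0122
finger_force: 58.6
```

```bash
cat > crank.py <<'E'
from plan import *
def crank(a1,n,c=(.5518,-.2394),r=.028,z=.1175):
    "n rows from the present knob angle to a1 (deg, unwrapped above the present)"
    p=sensors.observe()["tool_pos"];a0=np.degrees(np.arctan2(p[1]-c[1],p[0]-c[0]))
    print("knob angle",round(a0,1),"r",round(np.hypot(*(p[:2]-c)),4))
    plan(*[[c[0]+r*np.cos(t),c[1]+r*np.sin(t),z,62.7] for t in np.radians(np.linspace(a0,a0+a1,n+1)[1:])])
if __name__=="__main__":crank(float(sys.argv[1]),int(sys.argv[2]))
E
python3 crank.py 100 5
```

```text
knob angle -135.9 r 0.0281
t 12.45 tcp [ 0.5316 -0.259   0.1182] yaw 62.7 tilt [ 1.3e-03 -5.0e-04 -1.0e+00] w 0.0122 ff 58.6 F [-0.9  1.4  6.1] q [ 0.85  0.34 -0.57  1.71  0.2   1.15  1.32]
[np.float64(0.5395735898705203), np.float64(-0.2645895791021953), 0.1175, 62.7] delta [-0.0241, -0.0033, 0.0019] turn -0.001
[np.float64(0.5489262760774719), np.float64(-0.26725214014787896), 0.1175, 62.7] delta [-0.048, 0.0015, 0.0019] turn -0.001
[np.float64(0.5586255758011286), np.float64(-0.2665553220379182), 0.1175, 62.7] delta [-0.0687, 0.0142, 0.0019] turn -0.001
[np.float64(0.5675016103483989), np.float64(-0.2625831713203145), 0.1175, 62.7] delta [-0.0839, 0.0332, 0.0019] turn -0.001
[np.float64(0.5744837989565635), np.float64(-0.25581478799431184), 0.1175, 62.7] delta [-0.0916, 0.0563, 0.002] turn -0.001
```

Call:
move_arm --commands '[{"delta_pos": [-0.024,-0.003,-0.001],"turn": 0,"hand": 1},{"delta_pos": [-0.048,0.0015,-0.001],"turn": 0,"hand": 1},{"delta_pos": [-0.0687,0.0142,-0.001],"turn": 0,"hand": 1},{"delta_pos": [-0.0839,0.0332,-0.001],"turn": 0,"hand": 1},{"delta_pos": [-0.0916,0.0563,-0.001],"turn": 0,"hand": 1}]'

```text
time_s: 13.08
tool_pos: [0.5747, -0.2572, 0.1183]
eef_rot: [[-0.888, 0.46, 0.001], [0.46, 0.888, -0.001], [-0.002, -0.001, -1.0]]
force: [-4.0, -0.8, 6.6]
width: 0.0122
finger_force: 58.9
```

```bash
python3 crank.py 150 5; python3 - <<'E'
from dish import *
dish("13",[.535,-.1,.1])
E
```

```text
knob angle -37.8 r 0.029
t 13.07 tcp [ 0.5747 -0.2572  0.1183] yaw 62.6 tilt [ 0.001  -0.0014 -1.    ] w 0.0122 ff 58.9 F [-4.  -0.8  6.6] q [ 0.79  0.42 -0.57  1.61  0.24  1.18  1.27]
[np.float64(0.5795402611411415), np.float64(-0.24320498512760166), 0.1175, 62.7] delta [0.0053, 0.0366, 0.0018] turn -0.003
[np.float64(0.5777262634196437), np.float64(-0.22882508321095424), 0.1175, 62.7] delta [0.0259, 0.0664, 0.0018] turn -0.003
[np.float64(0.5689653443520958), np.float64(-0.21727872170795792), 0.1175, 62.7] delta [0.0586, 0.0819, 0.0017] turn -0.003
[np.float64(0.5556049851276016), np.float64(-0.21165973885885841), 0.1175, 62.7] delta [0.0947, 0.079, 0.0017] turn -0.003
[np.float64(0.5412250832109542), np.float64(-0.21347373658035623), 0.1175, 62.7] delta [0.1246, 0.0584, 0.0016] turn -0.003
314 face mid [ 0.5357 -0.0989  0.1092] mean [ 0.5363 -0.0993  0.1084] zrange 0.0809 0.1367 normal [ 0.388  0.922 -0.003] yaw 67.2 ext [0.078 0.055 0.008]
```

Call:
move_arm --commands '[{"delta_pos": [0.0053,0.0366,0],"turn": 0,"hand": 1},{"delta_pos": [0.0259,0.0664,0],"turn": 0,"hand": 1},{"delta_pos": [0.0586,0.0819,0],"turn": 0,"hand": 1},{"delta_pos": [0.0947,0.079,0],"turn": 0,"hand": 1},{"delta_pos": [0.1246,0.0584,0],"turn": 0,"hand": 1}]'

```text
time_s: 13.75
tool_pos: [0.541, -0.2139, 0.1183]
eef_rot: [[-0.888, 0.46, 0.003], [0.46, 0.888, -0.003], [-0.004, -0.001, -1.0]]
force: [8.0, -11.2, -1.1]
width: 0.012
finger_force: 58.5
```

```bash
python3 crank.py 150 5
```

```text
knob angle 112.9 r 0.0277
t 13.75 tcp [ 0.541  -0.2139  0.1183] yaw 62.6 tilt [ 0.0029 -0.0029 -1.    ] w 0.012 ff 58.5 F [  8.  -11.2  -1.1] q [ 0.8   0.32 -0.59  1.73  0.2   1.14  1.24]
[np.float64(0.5294557744582951), np.float64(-0.22252589009928458), 0.1175, 62.7] delta [0.0157, -0.0324, 0.0021] turn -0.002
[np.float64(0.5240122781026367), np.float64(-0.2359587049305824), 0.1175, 62.7] delta [0.0124, -0.0685, 0.0022] turn -0.002
[np.float64(0.5260144793888775), np.float64(-0.25031361199664787), 0.1175, 62.7] delta [-0.0086, -0.0981, 0.0023] turn -0.002
[np.float64(0.5349258900992846), np.float64(-0.2617442255417049), 0.1175, 62.7] delta [-0.0415, -0.1132, 0.0024] turn -0.002
[np.float64(0.5483587049305824), np.float64(-0.2671877218973633), 0.1175, 62.7] delta [-0.0776, -0.1099, 0.0026] turn -0.002
```

Call:
move_arm --commands '[{"delta_pos": [0.0157,-0.0324,0],"turn": 0,"hand": 1},{"delta_pos": [0.0124,-0.0685,0],"turn": 0,"hand": 1},{"delta_pos": [-0.0086,-0.0981,0],"turn": 0,"hand": 1},{"delta_pos": [-0.0415,-0.1132,0],"turn": 0,"hand": 1},{"delta_pos": [-0.0776,-0.1099,0],"turn": 0,"hand": 1}]'

```text
time_s: 14.38
tool_pos: [0.5469, -0.2676, 0.1182]
eef_rot: [[-0.887, 0.461, -0.001], [0.461, 0.887, -0.002], [0.0, -0.002, -1.0]]
force: [-3.4, 1.2, 9.5]
width: 0.0123
finger_force: 60.2
```

```bash
python3 crank.py 150 5
```

```text
knob angle -99.8 r 0.0286
t 14.38 tcp [ 0.5469 -0.2676  0.1182] yaw 62.5 tilt [-0.0014 -0.0017 -1.    ] w 0.0123 ff 60.2 F [-3.4  1.2  9.5] q [ 0.83  0.38 -0.56  1.66  0.22  1.16  1.31]
[np.float64(0.5614792173898493), np.float64(-0.2656738035069161), 0.1175, 62.7] delta [-0.03, 0.0211, 0.0017] turn -0.004
[np.float64(0.5733193499018197), np.float64(-0.25731417259610534), 0.1175, 62.7] delta [-0.0466, 0.0533, 0.0016] turn -0.004
[np.float64(0.5793933899859547), np.float64(-0.2441544536050964), 0.1175, 62.7] delta [-0.0449, 0.0894, 0.0015] turn -0.004
[np.float64(0.5780738035069161), np.float64(-0.22972078261015064), 0.1175, 62.7] delta [-0.0254, 0.1199, 0.0015] turn -0.004
[np.float64(0.5697141725961054), np.float64(-0.21788065009818028), 0.1175, 62.7] delta [0.0068, 0.1366, 0.0015] turn -0.004
```

Call:
move_arm --commands '[{"delta_pos": [-0.03,0.0211,-0.001],"turn": 0,"hand": 1},{"delta_pos": [-0.0466,0.0533,-0.001],"turn": 0,"hand": 1},{"delta_pos": [-0.0449,0.0894,-0.001],"turn": 0,"hand": 1},{"delta_pos": [-0.0254,0.1199,-0.001],"turn": 0,"hand": 1},{"delta_pos": [0.0068,0.1366,-0.001],"turn": 0,"hand": 1}]'

```text
time_s: 15.0
tool_pos: [0.5694, -0.2173, 0.1182]
eef_rot: [[-0.888, 0.46, -0.002], [0.46, 0.888, -0.003], [0.0, -0.003, -1.0]]
force: [-7.1, -11.8, 7.8]
width: 0.0118
finger_force: 60.3
```

```bash
python3 crank.py 150 5
```

```text
knob angle 51.4 r 0.0283
t 15.0 tcp [ 0.5694 -0.2173  0.1182] yaw 62.6 tilt [-0.0018 -0.0026 -1.    ] w 0.0118 ff 60.3 F [ -7.1 -11.8   7.8] q [ 0.76  0.38 -0.58  1.66  0.23  1.17  1.21]
[np.float64(0.5559775673576355), np.float64(-0.21171339798797226), 0.1175, 62.7] delta [0.0363, -0.0031, 0.0018] turn -0.002
[np.float64(0.5415745784517191), np.float64(-0.21333391563429688), 0.1175, 62.7] delta [0.0664, -0.0233, 0.0019] turn -0.002
[np.float64(0.5299114829919324), np.float64(-0.22193881953625316), 0.1175, 62.7] delta [0.0824, -0.0558, 0.002] turn -0.002
[np.float64(0.5241133979879722), np.float64(-0.2352224326423645), 0.1175, 62.7] delta [0.08, -0.092, 0.0021] turn -0.002
[np.float64(0.5257339156342968), np.float64(-0.2496254215482809), 0.1175, 62.7] delta [0.0598, -0.1221, 0.0022] turn -0.002
```

Call:
move_arm --commands '[{"delta_pos": [0.0363,-0.005,0],"turn": 0,"hand": 1},{"delta_pos": [0.0664,-0.025,0],"turn": 0,"hand": 1},{"delta_pos": [0.0824,-0.0575,0],"turn": 0,"hand": 1},{"delta_pos": [0.08,-0.094,0],"turn": 0,"hand": 1},{"delta_pos": [0.0598,-0.1235,0],"turn": 0,"hand": 1}]'

```text
time_s: 15.62
tool_pos: [0.5255, -0.2487, 0.1182]
eef_rot: [[-0.888, 0.459, -0.002], [0.459, 0.888, 0.001], [0.002, -0.0, -1.0]]
force: [2.5, 3.0, 5.4]
width: 0.0121
finger_force: 59.9
```

```bash
python3 crank.py 100 4; python3 - <<'E'
from dish import *
dish("14",[.535,-.1,.1])
E
```

```text
knob angle -160.6 r 0.0278
t 15.62 tcp [ 0.5255 -0.2487  0.1182] yaw 62.7 tilt [-1.9e-03  7.0e-04 -1.0e+00] w 0.0121 ff 59.9 F [2.5 3.  5.4] q [ 0.85  0.32 -0.57  1.73  0.19  1.15  1.31]
[np.float64(0.5318075696895861), np.float64(-0.2590036407405166), 0.1175, 62.7] delta [-0.0258, -0.0158, 0.0018] turn -0.001
[np.float64(0.5419655613014306), np.float64(-0.26561609840315836), 0.1175, 62.7] delta [-0.0559, -0.0188, 0.0018] turn -0.001
[np.float64(0.5539663735631178), np.float64(-0.26731606751648634), 0.1175, 62.7] delta [-0.0845, -0.0088, 0.0017] turn -0.001
[np.float64(0.5655612411583375), np.float64(-0.26378500034410657), 0.1175, 62.7] delta [-0.1062, 0.0124, 0.0017] turn -0.001
217 face mid [ 0.5315 -0.0987  0.1077] mean [ 0.5323 -0.0986  0.1066] zrange 0.0777 0.1349 normal [-0.034  0.999 -0.007] yaw 91.9 ext [0.079 0.055 0.005]
```

Call:
move_arm --commands '[{"delta_pos": [-0.0258,-0.0158,0],"turn": 0,"hand": 1},{"delta_pos": [-0.0559,-0.0188,0],"turn": 0,"hand": 1},{"delta_pos": [-0.0845,-0.0088,0],"turn": 0,"hand": 1},{"delta_pos": [-0.1062,0.0124,0],"turn": 0,"hand": 1}]'

```text
time_s: 16.18
tool_pos: [0.5663, -0.2646, 0.1182]
eef_rot: [[-0.888, 0.46, -0.001], [0.46, 0.888, -0.0], [0.001, -0.001, -1.0]]
force: [-4.8, 2.7, 9.5]
width: 0.0119
finger_force: 60.3
```

```bash
python3 crank.py 48 2; python3 two.py 15 165 120 240 155; python3 - <<'E'
from dish import *
dish("16",[.535,-.1,.1])
c=np.array([.5332,-.1056]);yaw=np.radians(7.85)
for n in("top","scene"):
    for r in(.071,.093):print(n,r,proj(n,[c[0]+r*np.cos(yaw),c[1]+r*np.sin(yaw),.025]).round(1))
E
```

```text
knob angle -60.1 r 0.0291
t 16.18 tcp [ 0.5663 -0.2646  0.1182] yaw 62.6 tilt [-1.5e-03 -1.0e-04 -1.0e+00] w 0.0119 ff 60.3 F [-4.8  2.7  9.5] q [ 0.81  0.41 -0.56  1.62  0.23  1.18  1.29]
[np.float64(0.5744308025189149), np.float64(-0.255887776604196), 0.1175, 62.7] delta [-0.0079, 0.0287, 0.0017] turn -0.002
[np.float64(0.5791804497517359), np.float64(-0.2452575567767344), 0.1175, 62.7] delta [-0.0062, 0.0578, 0.0017] turn -0.002
189 face mid [ 0.5317 -0.0989  0.1083] mean [ 0.5309 -0.0987  0.1061] zrange 0.0814 0.1368 normal [ 0.107 -0.994 -0.003] yaw -83.8 ext [0.076 0.057 0.005]
top 0.071 [[285.1 185.8]]
top 0.093 [[283.8 177.8]]
scene 0.071 [[217.1 197.2]]
scene 0.093 [[213.1 201.9]]
```

View pics/two15.png

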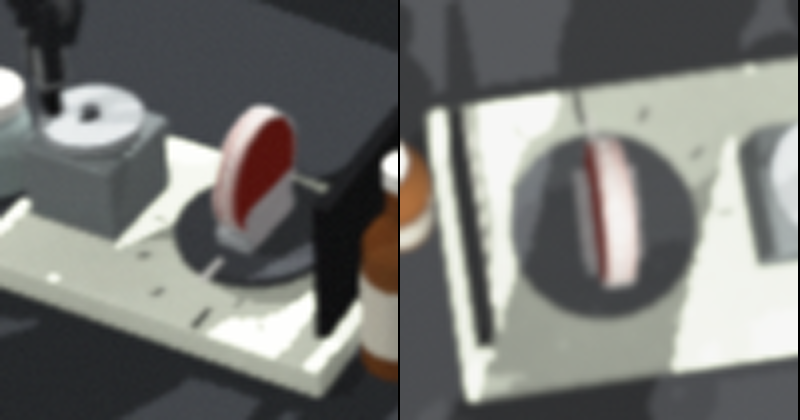

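Call:
move_arm --commands '[{"delta_pos": [-0.008,0.027,0],"turn": 0,"hand": 1},{"delta_pos": [-0.0065,0.054,0],"turn": 0,"hand": 1},{"delta_pos": [-0.0065,0.054,0],"turn": 0,"hand": 1}]'

```text
time_s: 16.7
tool_pos: [0.5798, -0.2448, 0.1183]
eef_rot: [[-0.889, 0.458, 0.001], [0.458, 0.889, 0.001], [-0.001, 0.001, -1.0]]
force: [3.9, -0.2, 2.9]
width: 0.0121
finger_force: 59.8
```

```bash
python3 crank.py 10 1; python3 - <<'E'
from dish import *
for k in(17,18,19):dish(str(k),[.535,-.1,.1])
p,d=snap("top","20");cv2.imwrite("pics/c20.png",cv2.resize(p[165:245,255:335],None,fx=7,fy=7,interpolation=2))
C=cloud("top",d).reshape(-1,3);w=C[(np.hypot(C[:,0]-.533,C[:,1]+.1056)<.05)&(C[:,2]>.1)];print(cv2.minAreaRect(w[:,:2].astype(np.float32)),len(w))
E
```

```text
knob angle -10.9 r 0.0285
t 16.7 tcp [ 0.5798 -0.2448  0.1183] yaw 62.7 tilt [ 1.2e-03  7.0e-04 -1.0e+00] w 0.0121 ff 59.8 F [ 3.9 -0.2  2.9] q [ 0.77  0.42 -0.57  1.61  0.24  1.18  1.25]
[np.float64(0.5797967465947951), np.float64(-0.23982682561641253), 0.1175, 62.7] delta [0.0056, 0.011, 0.002] turn 0.001
179 face mid [ 0.5294 -0.0989  0.1083] mean [ 0.5299 -0.0988  0.1059] zrange 0.0807 0.1357 normal [-0.149  0.989 -0.004] yaw 98.6 ext [0.076 0.055 0.005]
176 face mid [ 0.5303 -0.099   0.1073] mean [ 0.5299 -0.0989  0.1059] zrange 0.0802 0.135 normal [ 0.144 -0.989  0.01 ] yaw -81.7 ext [0.074 0.055 0.005]
176 face mid [ 0.5314 -0.0988  0.1069] mean [ 0.5298 -0.0989  0.1057] zrange 0.0796 0.1346 normal [ 0.14  -0.99   0.001] yaw -82.0 ext [0.074 0.054 0.004]
((0.5319611430168152, -0.10262483358383179), (0.08857124298810959, 0.015841053798794746), 8.290963172912598) 320
```

View pics/c20.png

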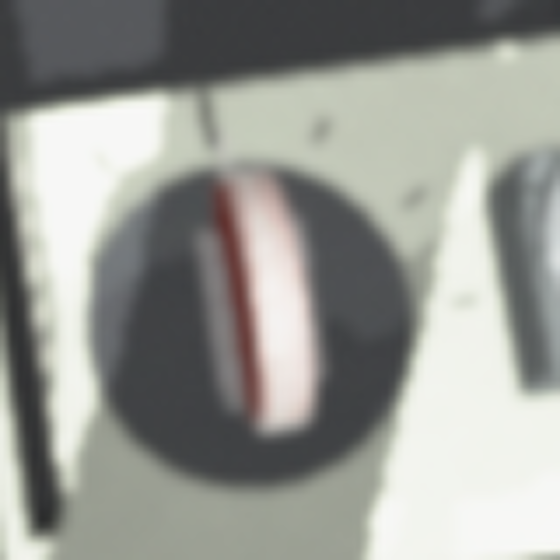

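The pointer is at the long mark: dish axis about 98.2° against the 97.9° target. Now I release and withdraw upward.

Call:
move_arm --commands '[{"delta_pos": [0,0,0],"turn": 0,"hand": 0.5},{"delta_pos": [0,0,0],"turn": 0,"hand": 0.2},{"delta_pos": [0,0,0],"turn": 0,"hand": 0.1},{"delta_pos": [0,0,-0.08],"turn": 0,"hand": 0.1},{"delta_pos": [0,0,-0.2],"turn": 0,"hand": 0.1}]'

```text
time_s: 17.52
tool_pos: [0.5773, -0.2456, 0.1974]
eef_rot: [[-0.888, 0.459, -0.004], [0.459, 0.888, 0.002], [0.004, -0.0, -1.0]]
force: [1.5, 0.1, 0.8]
width: 0.0385
finger_force: 0.0
```

Call:
move_arm --commands '[{"delta_pos": [0,0,-0.1],"turn": 0,"hand": 0.1},{"delta_pos": [0,0,-0.1],"turn": 0,"hand": 0.1},{"delta_pos": [0,0,-0.1],"turn": 0,"hand": 0.1},{"delta_pos": [0,0,-0.1],"turn": 0,"hand": 0.1}]'

```text
time_s: 18.02
tool_pos: [0.5779, -0.2457, 0.2366]
eef_rot: [[-0.888, 0.459, -0.002], [0.459, 0.888, 0.001], [0.002, -0.0, -1.0]]
force: [-0.1, -0.6, -0.5]
width: 0.0386
finger_force: 0.0
```

```bash
python3 - <<'E'
from dish import *
for k in(21,22,23):dish(str(k),[.535,-.1,.1])
plan()
E
cp pics/scene21.png /dev/null; python3 -c "
from h import *
_,d=snap('top','21')"; python3 fit.py 21 | grep -E "bottle|jar|base|top|scene|knob"
```

```text
177 face mid [ 0.5302 -0.0986  0.109 ] mean [ 0.53   -0.0988  0.106 ] zrange 0.0822 0.1362 normal [ 0.142 -0.99  -0.   ] yaw -81.8 ext [0.076 0.054 0.005]
177 face mid [ 0.5294 -0.0991  0.1082] mean [ 0.5298 -0.0989  0.1059] zrange 0.0815 0.1352 normal [ 0.138 -0.99   0.006] yaw -82.0 ext [0.075 0.054 0.005]
176 face mid [ 0.5294 -0.0986  0.1068] mean [ 0.5299 -0.0989  0.106 ] zrange 0.0798 0.1343 normal [ 0.138 -0.99   0.007] yaw -82.1 ext [0.076 0.055 0.005]
t 18.18 tcp [ 0.5783 -0.2456  0.2372] yaw 62.7 tilt [-1.4e-03  7.0e-04 -1.0e+00] w 0.0383 ff 0.0 F [-0.6 -1.1  0.8] q [ 0.78  0.34 -0.58  1.46  0.19  1.4   1.29]
top 
 knob 40 [ 0.5778 -0.2443  0.1408] [ 0.5782 -0.2443  0.1408] 
 base 4069 [[0.5366, -0.1347], [0.1898, 0.3693], 7.82]
  bottle cap 104 [0.548 0.028 0.164] 0.174
  jar 479 [ 0.545 -0.323  0.076] 0.093
scene 
 knob 19 [ 0.5806 -0.2441  0.1407] [ 0.5806 -0.2448  0.1404] 
 base 1554 [[0.5381, -0.1348], [0.1944, 0.368], 7.4]
  bottle cap 88 [0.552 0.026 0.161] 0.172
  jar 254 [ 0.549 -0.349  0.075] 0.09
```

Everything is at rest and in place, so I hand in.

```bash
python3 -c "
from rig import arm
print(arm.job_done())"
```

```text
the job is handed in; nothing more can be done
None
```

The large dish stands fully home in the slot and the pointer is within about 0.5° of the long mark; the hand is clear, the bottle and jar are where they stood, the small dish was never touched, and the job was handed in at about 18 s (no verdict was shown).

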